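Slide the drip tray under the separator's bridge

ROBOT

A 7-joint arm with a two-finger parallel gripper is mounted at the origin on the work surface. World frame = base frame: x ahead of the robot, y to its left, z up, the work surface at z = 0. Lengths are in mm, angles in rad, forces in N, time in s.
With the tool pointing down it reaches from about 400 to 850 mm from the base axis. Payload 10.4 kg.
Tool frame: the origin (TCP) lies on the centre line of the jaws, within the pads' length; the fingertips stand 25 mm ahead of it and the grasp point (between the pads) lies 6 mm ahead of it; z points along the fingers, y is the line along which they close (so a half turn about z gives the same grasp; the last joint's range is limited). The gripper opens to 85 mm and grips with 20 to 120 N. Pads are 22 mm wide; open, the fingers measure 114 mm over their backs; the gripper's body (76 mm by 85 mm) begins 54 mm behind the grasp point. The pads swing forward as they close: fully open they stand 13 mm farther back than shut.
Start: joints at [-1.343, 0.332, -0.065, 1.46, 0.022, 1.35, -0.088], TCP at [155.097, 605.469, 256.338] pointing down, gripper open.
Joint ranges: [-2.6, 2.6], [-0.5, 2.12], [-1.47, 1.34], [0.16, 2.42], [-1.27, 4.41], [0.06, 2.06], [-2.6, 2.6]. Speed limits (rad/s): [2.22, 2.22, 2.79, 2.79, 3.14, 3.14, 3.14].

INTERFACE

Orientations are given as a unit quaternion [x, y, z, w].
In Python, from cell import ctrl gives the robot as it stands.
- The arm moves only by the tool carry_out, never from a script. Its argument "plan" is a list that holds one entry, the list of rows, each a list of 7 numbers: the closure, from 0 (fully open) to 1 (shut), then the shift along the world's x, y, z in cm, then the turn, a rotation vector about the world's x, y, z in units of 6 degrees (1.0 is 6 degrees). In form: [[[grip, x, y, z, ax, ay, az], ...]]. A call has 1 to 10 rows; each row is the pose to reach, as a shift and turn from the pose commanded when the call began; what a row does not reach only later rows make up. A row lasts 1/12 s, in which the tool goes at most 41.7 mm and 7.16 degrees, less where a joint would pass 70% of its speed; a pose out of reach is approached as far as the arm can. A call with a gripper value outside its range is refused whole. The fingers move at their own pace and stop on an object; "force" is the grip in N (left out, the last holds). Time passes only in rows, so rows that repeat a pose let the fingers close. It gives the time, the measured TCP pose, the force, the opening and the grip force at its end, in the units of the state.
- ctrl.read_state(): the state, without advancing time (a new reading comes with each control period).
- ctrl.snapshot(name): name is "scene" or "side" or "wrist"; returns a dict with "img" (384x512x3 uint8, red, green, blue), "mtx" (3x3 intrinsics, pixels), "R" (3x3) and "t" (3): a world point X has camera coordinates R X + t. Camera axes: x right, y down, z forward; pixel columns grow to the right and rows downward; lengths in mm; the calibration is good to about 2 mm. A picture is of the moment at which its call begins. There is no depth.
- ctrl.close_job(): hands the job in; it is judged then, once.
The state is a dict: "time": time; "joint_positions": joint angles; "joint_vel": joint speeds; "joint_torque": joint torques, N m; "tool_pos": TCP position; "ee_rot": TCP orientation; "wrist_force": force on the tool from outside, world axes, zero at the start; "wrist_torque": the same for the moment, N m; "width": finger opening in mm; "grip_force": force on a finger pad.
Only numpy, scipy, OpenCV 4.12 (cv2) and the standard library are available. Lean on these libraries where they do the work, as an engineer would, in place of code of your own. Each camera call takes 0.05 s, during which the arm holds its last target. There are 200 camera calls.

TASK

Push the steel drip tray along the bench with the fingertips, into the low bridge that carries the clear round separator pot, until it is fully home against the stop bar and lies square under the pot. The tray must stay flat on the bench: do not pick it up or tip it. Do not touch the pot or the gauge console, and leave the small things standing around where they are.

Things in the scene. Friction and masses are not known exactly. Their poses are not given: they have to be found in the camera images.
- tray: Loose shallow open steel tray, 80 mm (x) by 150 mm (y, its long axis) by 16 mm high, walls and floor 4 mm thick, about 0.25 kg (0.18 to 0.35); it starts on the bench between the two bridges, its y axis roughly along world y but turned up to 17 degrees. The two ends are alike. Origin: centre of the underside.
- bridge_left: Low aluminium bridge on the robot's left (+y), turned up to 11 degrees. Fixed. Origin on the bench, mid tunnel; y runs along the tunnel. Plate 130 (x) by 70 (y) by 8 mm, top at 29, on two 17 mm legs; tunnel 96 wide, 21 high, 70 long. Mouth at y = -35; at the other end 12 mm high rails lead to a stop bar. A tray fully home is centred at y = 0.
- bridge_right: Low aluminium bridge on the robot's right (-y), the mirror image of the left one. Fixed. Origin on the bench, mid tunnel; y runs along the tunnel. Plate 130 (x) by 70 (y) by 8 mm, top at 29, on two 17 mm legs; tunnel 96 wide, 21 high, 70 long. Mouth at y = +35; at the other end 12 mm high rails lead to a stop bar. A tray fully home is centred at y = 0.
- stop_left (a point): Mid-point of the foot of the stop bar's face, 75 mm past the bridge's origin at its +y end; bar 12 mm high, 14 mm thick, across the full 130 mm.
- stop_right (a point): Mid-point of the foot of the stop bar's face, 75 mm past the bridge's origin at its -y end; bar 12 mm high, 14 mm thick, across the full 130 mm.
- pot: Separator pot, fixed on the middle of one of the two bridges (either one): clear cylinder 56 mm across under a 66 mm square black and aluminium lid, 123 mm tall to its nozzle. Origin: centre of its underside, over the origin of its bridge, on the bridge's top face at 29 mm.
- console: Gauge console, fixed on the middle of the other bridge: box 72 by 64 mm, 87 mm tall, with a display facing away from the robot (+x). Origin: centre of its underside on the bridge's top face.
- vial: Bystander: small capped amber vial, 24 mm across, 45 mm tall, beside the left bridge on its far side (+x). Origin under its centre.
- centring_ring: Bystander: aluminium ring, 48 mm across, 10 mm high, lying beside the left bridge on the robot's side. Origin under its centre.
- flange_cap: Bystander: steel flange cap with a stem, 44 mm across, 32 mm tall, beside the right bridge on its far side. Origin under its centre.
- rubber_foot: Bystander: black rubber block 30 by 30 by 22 mm, beside the right bridge on the robot's side. Origin under its centre.
- jar: Bystander: glass jar with lid, 60 mm across, 75 mm tall, at the back of the work area. Origin under its centre.
- screwdriver: Bystander: screwdriver lying at the back of the work area. Origin under its middle.
- beaker: Bystander: open glass beaker, 64 mm across, 80 mm tall, at the back left. Origin under its centre.
Not all that is in view belongs to the job. Of the things that look like the tray, the middle-sized one is meant.

How it is judged:
By the outcome, as a careful person would: the job done as asked, in the order asked, and still so for the second after the job is handed in, with the robot touching nothing.
It also fails if it takes over 64 s, if anything falls off the work surface, if the arm or the gripper's body presses on something with over 40 N, if the wrist force passes 120 N, or if a joint passes its speed limit or range.

## Working session

There is one attempt and no reset: what is moved stays moved. The work goes in short steps, Python scripts to look and compute and a tool call to move; the robot and the scene stay as the last step left them, time stands still between calls to the robot, and variables do not carry over. Pictures are saved under pics/ and viewed, at most 13 in all, crops included, and the job is handed in when it is done.

Besides the shell and the picture viewer there is one more tool, called after "Emit:" by a JSON object that holds its "fn" and its "kwargs". carry_out: Moves the arm, as the interface text tells. Its arguments: {"type":"object","properties":{"plan":{"type":"array","items":{"type":"array","items":{"type":"array","items":{"type":"number"}}}},"force":{"type":"number"}},"required":["plan"]}

```bash
mkdir -p pics; python3 - <<'E'
from cell import ctrl
import cv2,numpy as np
for n in("scene","side"):
    s=ctrl.snapshot(n); cv2.imwrite(f"pics/{n}0.png",cv2.resize(s["img"][:,:,::-1],(800,600),interpolation=cv2.INTER_CUBIC))
    print(n,np.round(s["mtx"],1).tolist(),np.round(s["R"],3).tolist(),np.round(s["t"],1))
print(ctrl.read_state())
E
```

```text
scene [[379.3, 0.0, 254.0], [0.0, 379.3, 192.7], [0.0, 0.0, 1.0]] [[0.843, 0.538, -0.005], [0.473, -0.745, -0.471], [-0.257, 0.395, -0.882]] [-467.5 -254.2 1062.1]
side [[364.9, 0.0, 253.1], [0.0, 364.9, 190.2], [0.0, 0.0, 1.0]] [[-0.929, -0.369, -0.009], [-0.272, 0.699, -0.661], [0.25, -0.612, -0.75]] [521.1 184.  842.1]
{'time': 0.1, 'joint_positions': array([-1.34258971,  0.33285382, -0.06473983,  1.46082405,  0.02155625,
        1.34990777, -0.08851524]), 'joint_vel': array([ 0.00048669, -0.00350073, -0.00098197, -0.00160766, -0.00011754,
        0.00026652, -0.00054936]), 'joint_torque': array([ 1.20414148e-03, -6.26741409e+01,  4.90154838e-02, -3.92429924e+01,
        1.63531752e-02,  6.91352077e-03,  5.71283863e-05]), 'tool_pos': array([155.00780284, 605.16855681, 255.5832601 ]), 'ee_rot': array([ 1.25059324e-01,  9.92149053e-01, -6.45177004e-04, -8.06922445e-05]), 'wrist_force': array([ 0.07790482, -0.37042318, -0.1051928 ]), 'wrist_torque': array([ 0.01120384, -0.04948597,  0.05108224]), 'grip_force': 0.0, 'width': 85.34264272259747}
```

View pics/scene0.png

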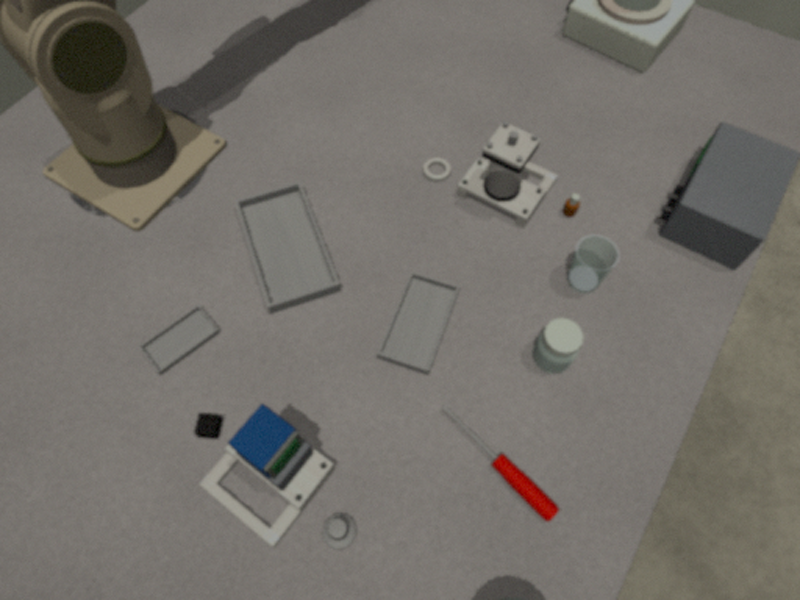

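View pics/side0.png

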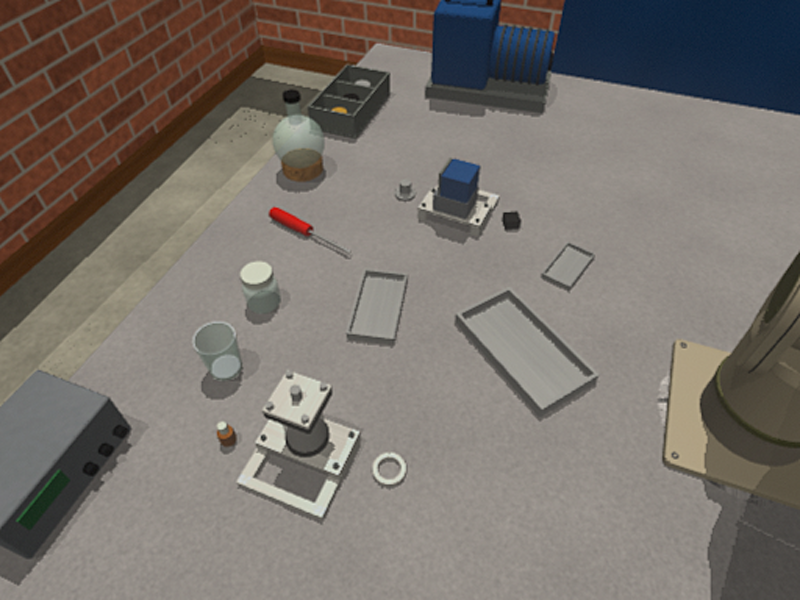

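The three tray-like things in the scene view are the large one (290,245), the small one (180,340) and the middle-sized one (420,322). The middle-sized one fits: it lies between the two bridges with its long axis roughly along y. The pot is on the left bridge (505,175) and the console is on the right one. I'll confirm in enlarged crops.

```bash
python3 - <<'E'
from cell import ctrl
import cv2,numpy as np
def crop(img,x,y,w,h,k):
    c=cv2.resize(img[y:y+h,x:x+w,::-1],None,fx=k,fy=k,interpolation=cv2.INTER_CUBIC)
    for i in range(0,w,10): cv2.putText(c,str(x+i),(i*k,10),0,.35,(0,0,255)); cv2.line(c,(i*k,12),(i*k,18),(0,0,255))
    for i in range(10,h,10): cv2.putText(c,str(y+i),(0,i*k+4),0,.35,(0,0,255)); cv2.line(c,(24,i*k),(30,i*k),(0,0,255))
    return c
a=np.mean([ctrl.snapshot("scene")["img"] for _ in range(4)],0).astype(np.uint8)
b=np.mean([ctrl.snapshot("side")["img"] for _ in range(4)],0).astype(np.uint8)
cv2.imwrite("pics/c1.png",np.hstack([crop(a,236,170,66,75,6),crop(a,290,78,66,75,6)]))
cv2.imwrite("pics/c2.png",np.hstack([crop(b,214,165,60,95,6),crop(b,148,238,72,95,6)]))
E
```

```text
(no output)
```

View pics/c1.png

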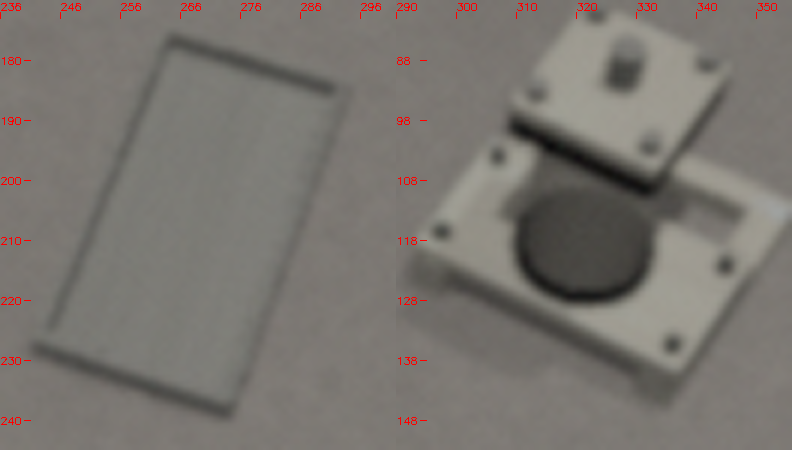

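View pics/c2.png

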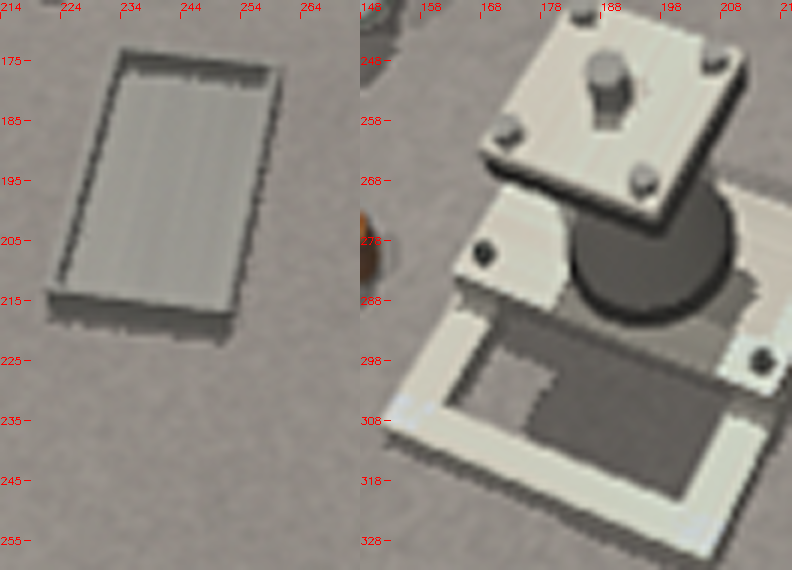

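The crops confirm the middle-sized tray: open and shallow, with scene corners at (264,176), (294,185), (242,227) and (275,238). The pot bridge's mouth faces the tray, with its edge from (293,118) to (337,140) in the scene view. Next I'll fit both poses.

```bash
cat > fit.py <<'E'
from cell import ctrl
import numpy as np
from scipy.optimize import least_squares
def fit(obs,p0,cams=None):
    cams=cams or {n:ctrl.snapshot(n) for n in {o[0] for o in obs}}
    def res(p):
        c,s=np.cos(p[2]),np.sin(p[2]); r=[]
        for n,(u,v),(x,y,z) in obs:
            k=cams[n]; X=np.array([p[0]+c*x-s*y,p[1]+s*x+c*y,z])
            q=k["mtx"]@(k["R"]@X+k["t"]); r+=[q[0]/q[2]-u,q[1]/q[2]-v]
        return r
    f=least_squares(res,p0,loss="soft_l1"); print(np.round(f.x[:2],1),np.degrees(f.x[2]).round(2),np.round(res(f.x),1))
    return f.x
E
python3 - <<'E'
from fit import *
tr=[("scene",(263.7,176),(-40,75,16)),("scene",(294,184.7),(40,75,16)),("scene",(241.7,226.8),(-40,-75,16)),("scene",(274.9,238),(40,-75,16)),
("side",(234.3,173.2),(40,-75,16)),("side",(260.8,176.2),(-40,-75,16)),("side",(221.8,213.5),(40,75,16)),("side",(253.3,217.2),(-40,75,16))]
br=[("scene",(293,118.5),(-65,-35,29)),("scene",(336.7,140.3),(65,-35,29)),
("side",(163.8,283.3),(65,35,29)),("side",(217.2,303.3),(-65,35,29)),("side",(152.5,309.7),(65,89,12)),("side",(206.7,331.3),(-65,89,12)),("side",(161.8,305.2),(48,75,12)),("side",(201.7,321.3),(-48,75,12))]
for o,g in((tr,(600,0,0)),(br,(550,250,0))):
    p=fit(o,g)
    for n in("scene","side"): fit([q for q in o if q[0]==n],g)
# tray relative to bridge
E
```

```text
[598.1  -6.8] 12.76 [-1.2 -2.9 -0.3 -2.  -0.9 -0.5 -0.8 -0.6 -2.3 -1.9 -1.  -2.  -1.1 -1.
 -1.9 -1. ]
[601.5  -8.6] 12.33 [-0.2 -1.7  0.7 -0.6 -0.2  0.7 -0.2  0.8]
[592.1  -3.8] 12.32 [-0.6 -0.8  0.8 -0.6  0.3  0.4 -0.4  0.6]
[586.1 271. ] 0.94 [-1.4 -0.6 -0.2 -1.3 -1.1 -0.  -0.1 -0.1 -1.1 -0.8  0.1 -0.8 -0.   0.5
  0.6 -0. ]
[590.3 269.6] -0.83 [-0.3 -0.2  0.3  0.2]
[584.7 271.1] 0.34 [-0.5 -0.1  0.1  0.4 -0.8 -1.   0.1 -0.4  0.3  0.4  0.7  0.3]
```

Fitted poses: tray about (597,-6) at 12.5°, bridge about (586,271) at 0.5°. I'll bring the half-open fingers, jaw line along the tray's short side, to hover behind its -y end.

Emit:
{"fn": "carry_out", "kwargs": {"plan": [[[0.5,2,-3,0,0,0,-0.5],[0.5,5,-8,0,0,0,-1.2],[0.5,7,-11,0,0,0,-1.7],[0.5,9,-14,0,0,0,-2.2],[0.5,11,-17,0,0,0,-2.7],[0.5,13,-20,0,0,0,-3.2],[0.5,15,-23,0,0,0,-3.7],[0.5,16,-26,0,0,0,-4.0],[0.5,18,-28,0,0,0,-4.0],[0.5,18,-28,0,0,0,-4.0]]]}}

```text
time: 1.73
tool_pos: [338.8, 321.0, 256.8]
ee_rot: [0.332, 0.943, 0.0, 0.001]
wrist_force: [1.0, -0.1, 0.2]
width: 42.8
grip_force: 0.0
```

Emit:
{"fn": "carry_out", "kwargs": {"plan": [[[0.5,2,-3,0,0,0,-0.5],[0.5,4,-6,0,0,0,-1.0],[0.5,6,-9,0,0,0,-1.5],[0.5,8,-12,0,0,0,-2.0],[0.5,10,-15,0,0,0,-2.5],[0.5,12,-18,0,0,0,-3.0],[0.5,14,-21,0,0,0,-3.5],[0.5,16,-24,0,0,0,-4.0],[0.5,17,-26,0,0,0,-4.3],[0.5,17,-26,0,0,0,-4.3]]]}}

```text
time: 2.57
tool_pos: [506.9, 60.3, 256.6]
ee_rot: [0.535, 0.845, -0.0, 0.001]
wrist_force: [0.3, -0.3, -0.1]
width: 42.5
grip_force: 0.0
```

Emit:
{"fn": "carry_out", "kwargs": {"plan": [[[0.5,2,-3,0,0,0,-0.5],[0.5,4,-6,-1,0,0,-1.0],[0.5,6,-9,-2,0,0,-1.5],[0.5,8,-12,-4,0,0,-2.0],[0.5,10,-15,-6,0,0,-2.1],[0.5,11.3,-18,-8,0,0,-2.15],[0.5,11.3,-18,-8,0,0,-2.15],[0.5,11.3,-18,-8,0,0,-2.15]]]}}

```text
time: 3.23
tool_pos: [617.5, -116.3, 174.5]
ee_rot: [0.624, 0.781, -0.001, -0.001]
wrist_force: [0.2, 0.3, 0.4]
width: 42.7
grip_force: 0.0
```

```bash
python3 - <<'E'
from cell import ctrl
import cv2,numpy as np
a=[]
for n in("wrist","scene"):
    s=ctrl.snapshot(n); a.append(cv2.resize(s["img"][:,:,::-1],(400,300) if n=="scene" else (800,600),interpolation=cv2.INTER_CUBIC))
    if n=="wrist": np.savez("w1.npz",**s)
cv2.imwrite("pics/w1.png",a[0])
st=ctrl.read_state();print(st["tool_pos"],st["ee_rot"],st["width"],st["time"])
E
```

```text
[ 618.35522006 -113.42198288  176.54548768] [ 6.22574828e-01  7.82560202e-01  3.25302606e-04 -9.21825368e-05] 42.841179304476135 3.3333
```

View pics/w1.png

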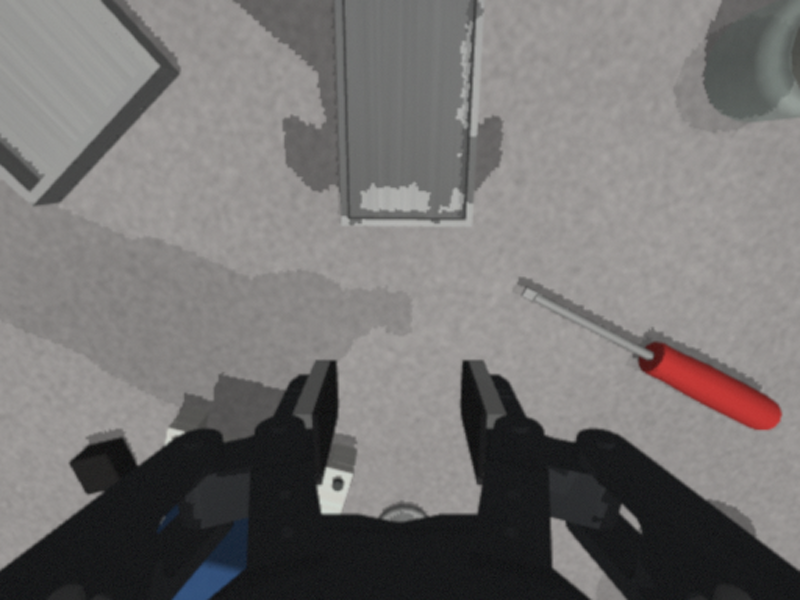

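The wrist view shows the tray's near end at the top centre, with corners at (342,222) and (472,223), square to the jaws. The screwdriver tip is at (520,285), to the right of the tray.

```bash
cat > px.py <<'E'
import numpy as np
def ground(s,u,v,z):
    u=(u+.5)/1.5625-.5; v=(v+.5)/1.5625-.5
    d=s["R"].T@np.linalg.solve(s["mtx"],[u,v,1]); C=-s["R"].T@s["t"]
    return (C+d*(z-C[2])/d[2]).round(1)
E
python3 - <<'E'
import numpy as np
from px import ground
s=np.load("w1.npz")
for p,z in(((342,222),16),((472,222),16),((517,285),3),((337,0),16),((482,0),16)): print(p,ground(s,*p,z))
E
```

```text
(342, 222) [575.3 -86.3  16. ]
(472, 222) [652.8 -68.8  16. ]
(517, 285) [ 695.6 -103.7    3. ]
(337, 0) [551.   29.2  16. ]
(482, 0) [626.6  46.2  16. ]
```

```bash
python3 - <<'E'
import numpy as np
from px import ground
s=np.load("w1.npz")
C=-s["R"].T@s["t"]; f=s["mtx"][0,0]; print(C,f)
z=C[2]-f*42.8/(124/1.5625)*abs(s["R"][2,2]); print("tip z",z)
for zz in(140,150,160): print(zz,ground(s,338,362,zz),ground(s,462,362,zz))
E
```

```text
[602.2130289  -42.54510306 292.25858292] 287.85029195578426
tip z 143.83509879290577
140 [ 595.5 -117.8  140. ] [ 640.3 -107.6  140. ]
150 [ 595.9 -112.9  150. ] [ 637.8 -103.3  150. ]
160 [ 596.4 -107.9  160. ] [635.3 -99.1 160. ]
```

Emit:
{"fn": "carry_out", "kwargs": {"plan": [[[0.5,0.35,0,-3,0,0,0],[0.5,0.35,0,-6,0,0,0],[0.5,0.35,0,-9,0,0,0],[0.5,0.35,0,-11.5,0,0,0],[0.5,0.35,0,-12.5,0,0,0],[0.5,0.35,0,-13,0,0,0],[0.5,0.35,0,-13,0,0,0]]]}}

```text
time: 3.92
tool_pos: [621.9, -113.5, 46.9]
ee_rot: [0.622, 0.783, 0.0, 0.0]
wrist_force: [-0.3, -0.4, -0.4]
width: 42.9
grip_force: 0.0
```

Emit:
{"fn": "carry_out", "kwargs": {"plan": [[[0.5,0,0,-0.4,0,0,0],[0.5,0,0,-0.8,0,0,0],[0.5,0,0,-1.2,0,0,0],[0.5,0,0,-1.2,0,0,0]]]}}

```text
time: 4.25
tool_pos: [621.6, -114.4, 34.2]
ee_rot: [0.623, 0.782, 0.0, -0.0]
wrist_force: [0.8, -0.5, 0.2]
width: 42.7
grip_force: 0.0
```

```bash
python3 - <<'E'
from cell import ctrl
import cv2,numpy as np
s=ctrl.snapshot("side"); w=ctrl.snapshot("wrist")
c=cv2.resize(s["img"][120:240,200:300,::-1],(500,600),interpolation=cv2.INTER_CUBIC)
d=cv2.resize(w["img"][100:300,160:360,::-1],(300,300))
p=np.zeros((600,800,3),np.uint8);p[:,:500]=c;p[:300,500:]=d
cv2.imwrite("pics/p3.png",p);print(ctrl.read_state()["tool_pos"],ctrl.read_state()["wrist_force"])
E
```

```text
[ 621.65214072 -114.58346982   34.52300224] [-0.29036293  0.00896706 -0.71236889]
```

View pics/p3.png

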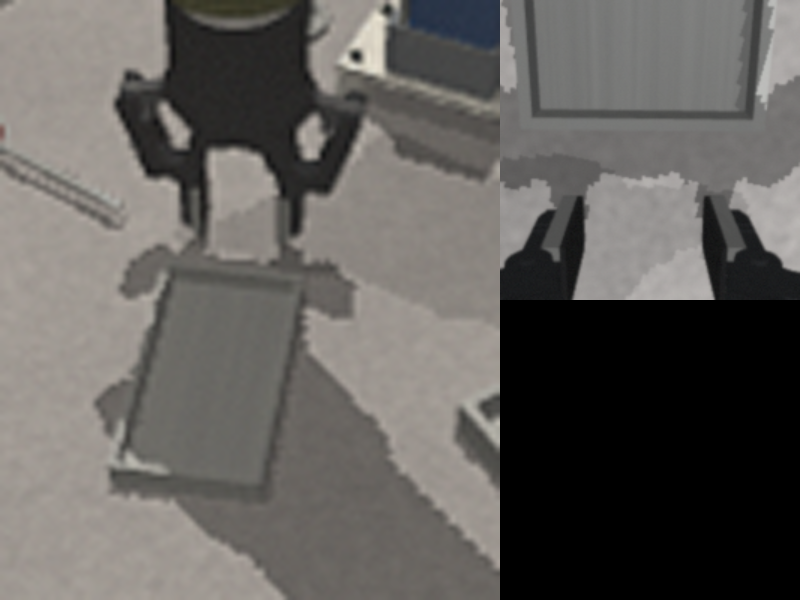

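The fingers stand just behind the tray's near wall and straddle its middle, tips near the bench. Next I'll work out the pushing arc, turning the tray from 12.7° to 0.5°.

```bash
python3 - <<'E'
import numpy as np
c=np.array([597.5,-4.3]);h0=np.array([621.6,-114.5]);y0=c[1]
for i in range(0,13):
    th=np.radians(12.7-12.2*min(i/11,1))
    if i: m=np.radians(12.7-12.2*min((i-.5)/11,1)); c=c+8*np.array([-np.tan(m),1])
    h=c+86*np.array([np.sin(th),-np.cos(th)]); print(i,np.round((h-h0)/10,2),round((np.degrees(th)-12.7)/6,2),c.round(1))
E
```

```text
0 [-0.52  2.63] 0.0 [597.5  -4.3]
1 [-0.85  3.4 ] -0.18 [595.8   3.7]
2 [-1.17  4.16] -0.37 [594.2  11.7]
3 [-1.48  4.93] -0.55 [592.8  19.7]
4 [-1.77  5.71] -0.74 [591.6  27.7]
5 [-2.04  6.49] -0.92 [590.5  35.7]
6 [-2.3   7.27] -1.11 [589.6  43.7]
7 [-2.54  8.05] -1.29 [588.8  51.7]
8 [-2.77  8.84] -1.48 [588.2  59.7]
9 [-2.98  9.63] -1.66 [587.7  67.7]
10 [-3.18 10.42] -1.85 [587.4  75.7]
11 [-3.36 11.22] -2.03 [587.3  83.7]
12 [-3.36 12.02] -2.03 [587.2  91.7]
```

Emit:
{"fn": "carry_out", "kwargs": {"plan": [[[0.5,-0.22,1.0,-0.2,0,0,0],[0.5,-0.4,1.8,-0.2,0,0,0],[0.5,-0.51,2.3,-0.2,0,0,0],[0.5,-0.58,2.6,-0.2,0,0,0],[0.5,-0.65,2.9,-0.2,0,0,0],[0.5,-0.65,2.9,-0.2,0,0,0]]]}}

```text
time: 4.85
tool_pos: [615.1, -84.6, 32.4]
ee_rot: [0.623, 0.783, 0.0, -0.0]
wrist_force: [-0.4, 1.2, 0.2]
width: 42.5
grip_force: 0.0
```

Emit:
{"fn": "carry_out", "kwargs": {"plan": [[[0.5,-0.2,0.5,0,0,0,-0.18],[0.5,-0.52,1.26,0,0,0,-0.37],[0.5,-0.83,2.03,0,0,0,-0.55],[0.5,-1.12,2.81,0,0,0,-0.74],[0.5,-1.39,3.59,0,0,0,-0.92],[0.5,-1.65,4.37,0,0,0,-1.11],[0.5,-1.77,4.8,0,0,0,-1.2],[0.5,-1.77,4.8,0,0,0,-1.2]]]}}

```text
time: 5.52
tool_pos: [597.3, -36.5, 32.4]
ee_rot: [0.671, 0.742, 0.0, -0.0]
wrist_force: [-0.0, -0.2, 0.5]
width: 42.7
grip_force: 0.0
```

```bash
python3 - <<'E'
from cell import ctrl
import cv2,numpy as np
s=ctrl.snapshot("wrist");np.savez("w2.npz",**s)
cv2.imwrite("pics/w2.png",cv2.resize(s["img"][:,:,::-1],(800,600),interpolation=cv2.INTER_CUBIC))
E
```

```text
(no output)
```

View pics/w2.png

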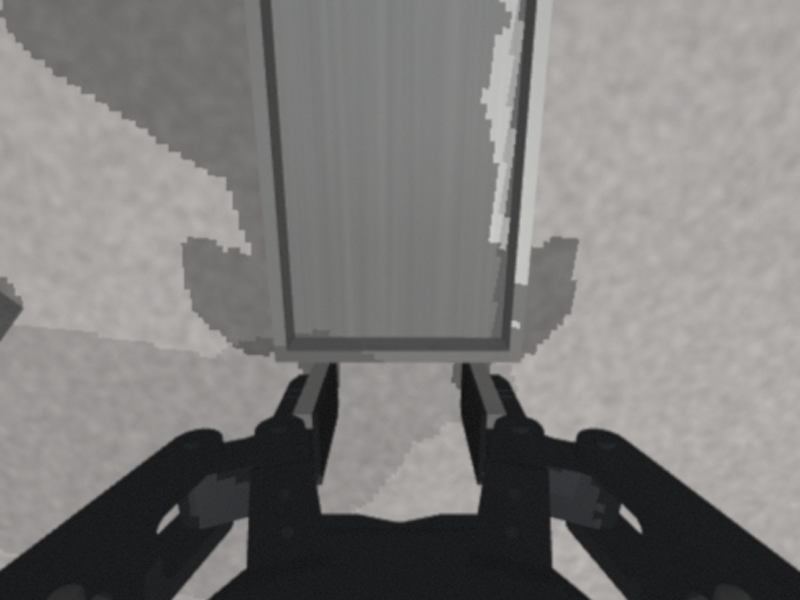

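The tray follows squarely: its near rim runs from (275,360) to (522,360), touching both fingertips. I'll measure its pose.

```bash
python3 - <<'E'
import numpy as np
from px import ground
s=np.load("w2.npz")
a,b=ground(s,275,360,16),ground(s,522,360,16); l,r=ground(s,246,5,16),ground(s,551,5,16)
d=b-a; e=(l+r-a-b)/2; print(a,b,np.hypot(*d[:2]),"yaw",np.degrees(np.arctan2(d[1],d[0])),np.degrees(np.arctan2(-e[0],e[1])),"mid",(a+b)/2)
E
```

```text
[556.6 -27.7  16. ] [636.7 -19.6  16. ] 80.50850886707568 yaw 5.774325902663272 5.654141331033316 mid [596.65 -23.65  16.  ]
```

Emit:
{"fn": "carry_out", "kwargs": {"plan": [[[0.5,-0.14,0.5,0,0,0,-0.11],[0.5,-0.26,1.0,0,0,0,-0.22],[0.5,-0.38,1.5,0,0,0,-0.33],[0.5,-0.49,2.0,0,0,0,-0.44],[0.5,-0.61,2.5,0,0,0,-0.55],[0.5,-0.72,3.0,0,0,0,-0.66],[0.5,-0.83,3.5,0,0,0,-0.77],[0.5,-0.93,4.0,0,0,0,-0.87],[0.5,-0.93,4.5,0,0,0,-0.87],[0.5,-0.93,4.5,0,0,0,-0.87]]]}}

```text
time: 6.4
tool_pos: [588.1, 9.2, 32.2]
ee_rot: [0.703, 0.711, 0.0, -0.0]
wrist_force: [0.0, 0.1, 0.3]
width: 42.4
grip_force: 0.0
```

```bash
python3 - <<'E'
from cell import ctrl
import cv2,numpy as np
s=ctrl.snapshot("side");w=ctrl.snapshot("wrist");np.savez("w3.npz",**w);np.savez("s3.npz",**s)
c=cv2.resize(s["img"][170:340,148:298,::-1],(530,600),interpolation=cv2.INTER_CUBIC)
d=cv2.resize(w["img"][:,:,::-1],(270,202))
p=np.zeros((600,800,3),np.uint8);p[:,:530]=c;p[:202,530:]=d
cv2.imwrite("pics/p4.png",p);st=ctrl.read_state();print(st["tool_pos"],st["wrist_force"],st["time"])
E
```

```text
[587.89864534   8.35524578  32.10347464] [-0.10304512  0.24065696  0.99918878] 6.5
```

View pics/p4.png

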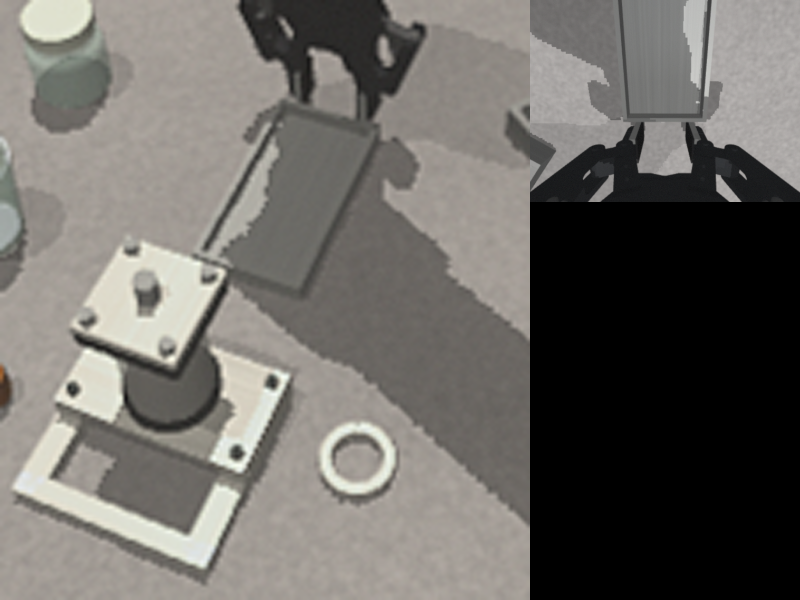

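The tray is nearly straight and lined up with the bridge mouth. Side-crop corners are (285,99), (380,127) and (301,294) for the tray, and (292,372), (57,402), (14,487) and (203,569) for the bridge. I'll fit both from the same picture to get their relative pose.

```bash
python3 - <<'E'
from fit import *
from px import ground
S=dict(np.load("s3.npz")); k=600/170
P=lambda u,v:((u+.5)/k-.5+148,(v+.5)/k-.5+170)
tr=[("side",P(285,99),(40,-75,16)),("side",P(380,127),(-40,-75,16)),("side",P(301,292),(-40,75,16)),("side",P(194,257),(40,75,16))]
br=[("side",P(292,372),(-65,-35,29)),("side",P(57,402),(65,35,29)),("side",P(244,472),(-65,35,29)),("side",P(14,487),(65,89,12)),("side",P(203,568),(-65,89,12)),("side",P(53,477),(48,75,12)),("side",P(192,533),(-48,75,12))]
t=fit(tr,(587,95,0),{"side":S}); b=fit(br,(586,270,0),{"side":S})
s=np.load("w3.npz");q=2.963/1.5625*1.0
f=512/270*1.5625
a,b2=ground(s,*(np.array([(625-530),120])*f),16),ground(s,*(np.array([(708-530),120])*f),16);print(a,b2)
E
```

```text
[583.6  97.8] 0.49 [-0.7  0.   0.5  0.4  0.1 -0.  -0.  -0.3]
[585.4 270. ] -0.22 [ 0.3  0.2 -0.5 -1.2  0.2 -0.  -0.1  0.1  1.1 -0.1 -0.8 -0.  -0.1  0.5]
[550.5  23.   16. ] [630.2  23.8  16. ]
```

Tray and bridge agree to about 1–2 mm and 0.7°. I'll lean the hand back 8° for clearance to the pot lid, then push straight in stages.

Emit:
{"fn": "carry_out", "kwargs": {"plan": [[[0.5,0,-0.1,0.1,0.4,0,0],[0.5,0,-0.3,0.15,0.9,0,-0.02],[0.5,0,-0.2,0.15,1.33,0,-0.05],[0.5,0,0.5,0.15,1.33,0,-0.05],[0.5,0.02,1.3,0.15,1.33,0,-0.05],[0.5,0.04,2.2,0.15,1.33,0,-0.05],[0.5,0.06,3.1,0.15,1.33,0,-0.05],[0.5,0.08,4.0,0.15,1.33,0,-0.05],[0.5,0.1,4.8,0.15,1.33,0,-0.05],[0.5,0.1,5.0,0.15,1.33,0,-0.05]]]}}

```text
time: 7.33
tool_pos: [589.0, 60.5, 33.8]
ee_rot: [0.703, 0.708, 0.05, -0.049]
wrist_force: [0.3, -2.4, 1.7]
width: 42.9
grip_force: 0.9
```

Emit:
{"fn": "carry_out", "kwargs": {"plan": [[[0.5,0,0.7,0,0,0,0],[0.5,0,1.5,0,0,0,0],[0.5,0,2.3,0,0,0,0],[0.5,0,3.1,0,0,0,0],[0.5,0,3.9,0,0,0,0],[0.5,0,4.7,0,0,0,0],[0.5,0,5.3,0,0,0,0],[0.5,0,5.5,0,0,0,0],[0.5,0,5.5,0,0,0,0]]]}}

```text
time: 8.08
tool_pos: [589.0, 113.5, 33.8]
ee_rot: [0.704, 0.707, 0.05, -0.049]
wrist_force: [0.4, -0.3, -0.1]
width: 42.7
grip_force: 0.0
```

```bash
python3 - <<'E'
from cell import ctrl
import cv2,numpy as np
s=ctrl.snapshot("scene");w=ctrl.snapshot("wrist");np.savez("w5.npz",**w)
c=cv2.resize(s["img"][70:220,240:370,::-1],(520,600),interpolation=cv2.INTER_CUBIC)
d=cv2.resize(w["img"][:,:,::-1],(280,210))
p=np.zeros((600,800,3),np.uint8);p[:,:520]=c;p[:210,520:]=d
cv2.imwrite("pics/p5.png",p);st=ctrl.read_state();print(st["tool_pos"],st["wrist_force"],st["time"])
E
```

```text
[589.01614542 112.49361712  33.80401401] [-1.03629453 -1.36681586 -0.29730269] 8.1833
```

View pics/p5.png

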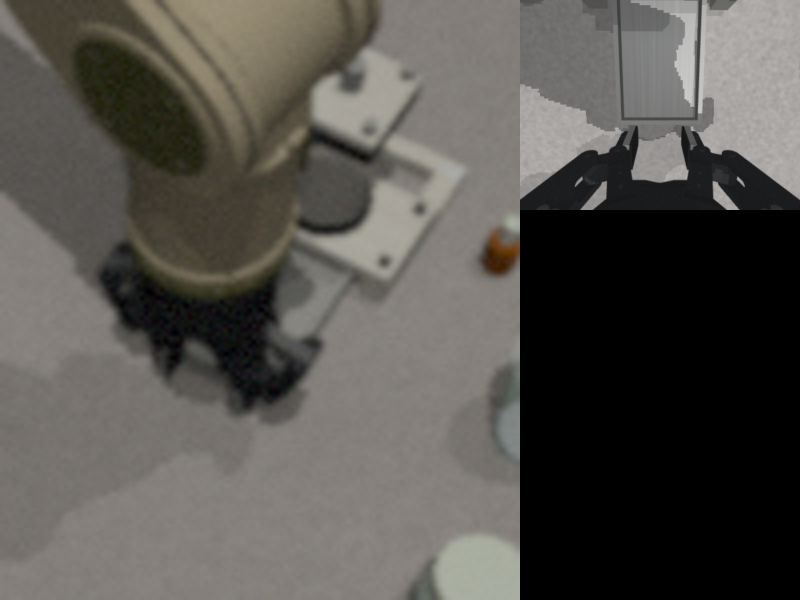

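The tray has entered the mouth and is straight, and the gripper is clear of the pot. I'll keep pushing, then creep to the stop.

Emit:
{"fn": "carry_out", "kwargs": {"plan": [[[0.5,0,0.7,0,0,0,0],[0.5,0,1.4,0,0,0,0],[0.5,0,2.1,0,0,0,0],[0.5,0,2.8,0,0,0,0],[0.5,0,3.5,0,0,0,0],[0.5,0,4.0,0,0,0,0],[0.5,0,4.4,0,0,0,0],[0.5,0,4.7,0,0,0,0],[0.5,0,4.8,0,0,0,0]]]}}

```text
time: 8.93
tool_pos: [589.0, 161.1, 33.8]
ee_rot: [0.704, 0.707, 0.049, -0.049]
wrist_force: [-0.1, -1.3, 0.3]
width: 42.6
grip_force: 0.8
```

Emit:
{"fn": "carry_out", "kwargs": {"plan": [[[0.5,0,0.2,0,0,0,0],[0.5,0,0.4,0,0,0,0],[0.5,0,0.6,0,0,0,0],[0.5,0,0.8,0,0,0,0],[0.5,0,0.8,0,0,0,0]]]}}

```text
time: 9.35
tool_pos: [589.1, 169.0, 33.8]
ee_rot: [0.704, 0.707, 0.05, -0.049]
wrist_force: [-0.1, -0.7, -0.2]
width: 42.7
grip_force: 0.2
```

```bash
python3 - <<'E'
from cell import ctrl
import cv2,numpy as np
s=ctrl.snapshot("side");w=ctrl.snapshot("wrist");np.savez("w6.npz",**w)
c=cv2.resize(s["img"][220:340,148:248,::-1],(500,600),interpolation=cv2.INTER_CUBIC)
d=cv2.resize(w["img"][:,:,::-1],(300,225))
p=np.zeros((600,800,3),np.uint8);p[:,:500]=c;p[:225,500:]=d
cv2.imwrite("pics/p6.png",p);st=ctrl.read_state();print(st["tool_pos"],st["wrist_force"],st["time"])
E
```

```text
[589.0495934  168.82319002  33.83994395] [ 0.18762367 -0.02783722  0.30405821] 9.45
```

View pics/p6.png

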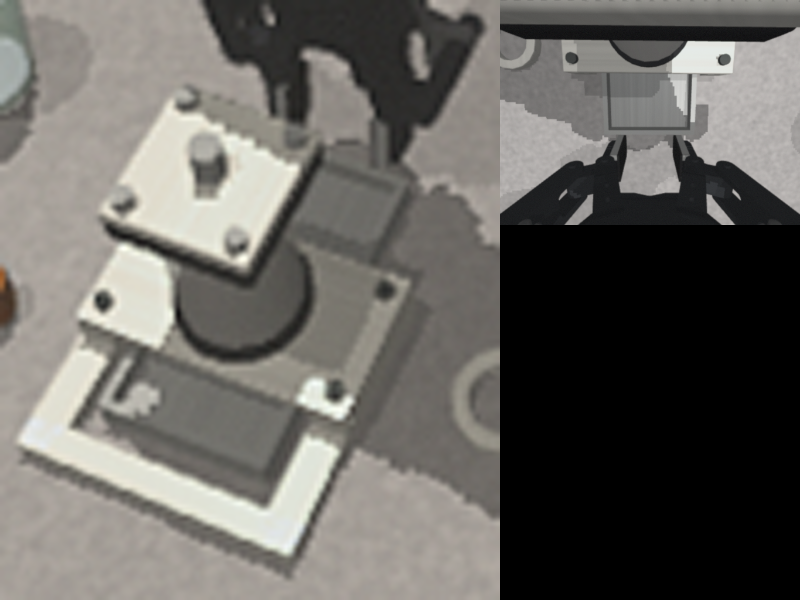

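```bash
python3 - <<'E'
import numpy as np
from px import ground
s=np.load("w6.npz");f=512/300*1.5625
for (u,v),z in(((608,129),16),((690,129),16),((610,74),16),((692,74),16),((563,71),29),((733,73),29)): print(ground(s,(u-500)*f,v*f,z))
E
```

```text
[553.  188.4  16. ]
[625.5 188.6  16. ]
[556.3 236.   16. ]
[625.2 236.2  16. ]
[523.6 237.3  29. ]
[653.3 236.3  29. ]
```

Emit:
{"fn": "carry_out", "kwargs": {"plan": [[[0.5,0,0.2,0,0,0,0],[0.5,0,0.4,0,0,0,0],[0.5,0,0.6,0,0,0,0],[0.5,0,0.75,0,0,0,0],[0.5,0,0.75,0,0,0,0]]]}}

```text
time: 9.87
tool_pos: [589.1, 176.5, 33.8]
ee_rot: [0.704, 0.707, 0.05, -0.049]
wrist_force: [-0.7, -0.1, 0.9]
width: 42.7
grip_force: 0.1
```

Emit:
{"fn": "carry_out", "kwargs": {"plan": [[[0.5,0,0.1,0,0,0,0],[0.5,0,0.2,0,0,0,0],[0.5,0,0.3,0,0,0,0],[0.5,0,0.3,0,0,0,0]]]}}

```text
time: 10.2
tool_pos: [589.1, 179.2, 33.9]
ee_rot: [0.704, 0.707, 0.05, -0.049]
wrist_force: [-0.6, -0.8, 0.1]
width: 42.8
grip_force: 0.5
```

The tray is centred within about 2 mm. I'll creep on to the stop.

Emit:
{"fn": "carry_out", "kwargs": {"plan": [[[0.5,0,0.1,0,0,0,0],[0.5,0,0.2,0,0,0,0],[0.5,0,0.3,0,0,0,0],[0.5,0,0.3,0,0,0,0]]]}}

```text
time: 10.53
tool_pos: [589.1, 181.6, 33.8]
ee_rot: [0.704, 0.707, 0.049, -0.049]
wrist_force: [-0.3, -3.6, 0.5]
width: 42.4
grip_force: 1.6
```

Emit:
{"fn": "carry_out", "kwargs": {"plan": [[[0.5,0,0.1,0,0,0,0],[0.5,0,0.2,0,0,0,0],[0.5,0,0.2,0,0,0,0]]]}}

```text
time: 10.78
tool_pos: [589.1, 181.8, 33.7]
ee_rot: [0.705, 0.706, 0.049, -0.048]
wrist_force: [-2.1, -9.2, 2.9]
width: 42.8
grip_force: 4.3
```

It has reached the stop: the force is rising and the TCP is no longer advancing. I'll press a little more to seat it square.

Emit:
{"fn": "carry_out", "kwargs": {"plan": [[[0.5,0,0.1,0,0,0,0],[0.5,0,0.2,0,0,0,0],[0.5,0,0.3,0,0,0,0],[0.5,0,0.3,0,0,0,0],[0.5,0,0.3,0,0,0,0]]]}}

```text
time: 11.2
tool_pos: [589.2, 182.1, 33.7]
ee_rot: [0.705, 0.706, 0.048, -0.047]
wrist_force: [-4.4, -17.0, 6.6]
width: 42.9
grip_force: 8.2
```

Firmly home at 17 N. I'll back straight out, rise, and look.

Emit:
{"fn": "carry_out", "kwargs": {"plan": [[[0.5,0,-0.5,0,0,0,0],[0.5,0,-1.2,0,0,0,0],[0.5,0,-2.5,0,0,0,0],[0.5,0,-4.5,0,0,0,0],[0.5,0,-6.5,0.5,0,0,0],[0.5,0,-8.5,3,0,0,0],[0.5,0,-10.5,6,0,0,0],[0.5,0,-12,9,0,0,0],[0.5,0,-13,11,0,0,0],[0.5,0,-13,11,0,0,0]]]}}

```text
time: 12.03
tool_pos: [591.4, 53.4, 148.7]
ee_rot: [0.705, 0.705, 0.052, -0.047]
wrist_force: [0.1, -0.3, -0.4]
width: 42.9
grip_force: 0.0
```

```bash
python3 - <<'E'
from cell import ctrl
import cv2,numpy as np
s=ctrl.snapshot("side");w=ctrl.snapshot("wrist")
c=cv2.resize(s["img"][230:340,148:238,::-1],(490,600),interpolation=cv2.INTER_CUBIC)
d=cv2.resize(w["img"][:,:,::-1],(310,232))
p=np.zeros((600,800,3),np.uint8);p[:,:490]=c;p[:232,490:]=d
cv2.imwrite("pics/p7.png",p);st=ctrl.read_state();print(st["tool_pos"],st["wrist_force"],st["time"])
E
```

```text
[589.42241727  56.54646985 144.50962438] [-0.24511007  1.34614574 -0.08175191] 12.1333
```

View pics/p7.png

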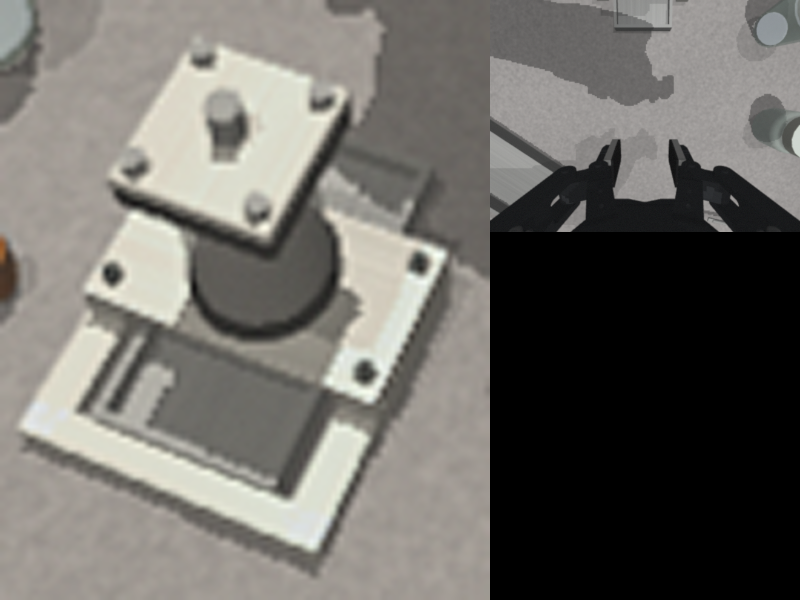

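The tray's far wall, from (92,410) to (283,490), lies flush and parallel along the stop bar. The tray is centred between the rails, and the robot is clear of everything.

```bash
python3 -c "
from cell import ctrl
print(ctrl.close_job())"
```

```text
the job is handed in; nothing more can be done
None
```

The middle-sized tray was pushed flat into the left (pot) bridge and sits square against the stop bar; the arm was backed clear and the job handed in at about 12 s.

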